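# Ease the clamp collar off a bent stand rod

## Robot

A 6-joint arm with a two-finger parallel gripper is mounted at the origin on the work surface. World frame = base frame: x ahead of the robot, y to its left, z up, the work surface at z = 0. Lengths are in m, angles in rad, forces in N, time in s.
With the tool pointing down it reaches from about 0.3 to 0.85 m from the base axis. Payload 4.2 kg.
Tool frame: the origin (TCP) lies on the mounting face of the last link; the fingertips stand 191 mm ahead of it and the grasp point (between the pads) lies 172 mm ahead of it; z points along the fingers, y is the direction in which the jaws open and shut (so a half turn about z gives the same grasp; the last joint's range is limited). The gripper opens to 91 mm and grips with 3 to 60 N. Pads are 32 mm wide; open, the fingers measure 118 mm over their backs; the gripper's body (76 mm by 178 mm) begins 60 mm behind the grasp point.
Start: joints at [1.301, 0.32, 1.565, -0, 1.257, -0.02], TCP at [0.142, 0.557, 0.405] pointing down, gripper open.
Joint ranges: [-3.11, 3.11], [-0.84, 2.01], [0.21, 2.61], [-1.34, 4.49], [0.05, 2.63], [-2.56, 2.56]. Speed limits (rad/s): [2.57, 2.57, 3.14, 3.14, 3.14, 3.14].

## Interface

Orientations are given as a 3x3 rotation matrix whose columns are the frame's x, y, z axes.
In Python, from cell import sensors, cams, ticket gives the robot as it stands.
- The arm moves only by the tool drive_tool, never from a script. Its argument "plan" is a list of rows, each a list of 3 entries, a list of its own where there are three numbers: the turn, a rotation vector about the tool's x, y, z as a fraction of full scale, then the shift along the tool's x, y, z as a fraction of full scale, then the gripper's target within -1 to 1 (shut at 1, half-way at 0, fully open at -1). In form: [[[wx, wy, wz], [tx, ty, tz], fingers], ...]. A call has exactly 8 rows; each row is the pose to reach, as a shift and turn from the pose measured when the call began, along the tool's axes at that moment; what a row does not reach only later rows make up. Full scale, the value 1, is 0.3 m for a shift and pi/2 rad for a turn. A row lasts 1/10 s, in which the tool goes at most 50 mm and 8.59 degrees, less where a joint would pass 70% of its speed; a pose out of reach is approached as far as the arm can. A call with a number of a shift or a turn outside -1 to 1 is refused whole. A call with a gripper value outside its range is refused whole. The fingers move at their own pace and stop on an object; the grip force is fixed at half the most. Time passes only in rows, so rows that repeat a pose let the fingers close, or fill a call up. It gives the time, the measured TCP pose, the force and the opening at its end, in the units of the state.
- sensors.sense(): the state, without advancing time (a new reading comes with each control period).
- cams.grab_frame(name): name is "scene" or "top"; returns (picture, depth): 480x640x3 uint8, red, green, blue; 480x640 float32, m along the optical axis (not along the pixel's ray), 0 where there is no reading.
- cams.camera_params(name): a dict with "fx", "fy", "cx", "cy" (pixels), "extrinsics" (4x4, takes a point from world to camera coordinates). Camera axes: x right, y down, z forward; pixel columns grow to the right and rows downward; lengths in m; the calibration is good to about 2 mm. A picture is of the moment at which its call begins. camera_params takes no time and is no camera call.
- ticket.job_done(): hands the job in, once; it reports no verdict.
The state is a dict: "time_s": time; "joints": joint angles; "qd": joint speeds; "joint_efforts": joint torques, N m; "tcp_pos": TCP position; "orientation": TCP orientation; "force": force on the tool from outside, world axes, zero at the start; "torque": the same for the moment, N m; "grip_width": finger opening in m.
Only numpy, scipy, OpenCV 4.12 (cv2) and the standard library are available. Lean on these libraries where they do the work, as an engineer would, in place of code of your own. Each camera call takes 0.05 s, during which the arm holds its last target.

## Task

The side rod of the blue-based lab stand has been knocked and is bent near its free end. Take the blue collar with the orange wing off that rod by sliding it to the free end, feeling your way round the bend and never forcing it hard against the rod, and stand it upright on its foot in the open metal tray without dropping it. Leave the gauge, the power adapter and the filter housing where they are.

Things in the scene. Friction and masses are not known exactly. Their poses are not given: they have to be found in the camera images.
- stand: Fixed lab stand: blue base plate 160 x 200 x 12 mm (x -80..80, y -130..70), steel column to z = 183 mm, grey boss 44 x 50 x 40 mm holding a round 12 mm steel rod that sticks out level along the stand's own -y axis, axis at z = 150 mm; its far end is open. Origin at table height under the column axis; z up.
- rod_root (a point): On the rod axis where it leaves the boss (stand frame 0, -25, 150 mm); axes as the stand's. From here the rod runs 70 mm straight along -y, then bends all to one side: 3, 6, 9, 9 degrees over four lengths of 25 mm. Which way (up, down, sideways, between) is not measured and differs each time. Open end: 175 mm along -y, about 12 mm off the straight line.
- collar: Blue block 32 (x) x 22 (y) x 42 mm (z -26..+16), 90-180 g, square 16 mm hole along y: 2 mm loose all round. Grip: orange wing on top, 10 (x) x 22 (y) mm, z +16..+49. Origin mid-hole; z up; foot at z -26. Hangs wing up on the straight rod, 34-56 mm from rod_root, y along the rod. Passes the bend unturned if let move sideways as the rod asks; over 15 N against the rod is forcing.
- tray: Fixed open metal tray 150 (x) x 130 (y) x 28 mm high, walls and floor 5 mm thick, empty. Origin at the centre of its underside.
- gauge: Loose green pressure gauge lying on its back, 90 mm across, 37 mm high, brass stub along its +x; origin at centre of underside. Not to be moved.
- adapter: Loose black power adapter 60 x 120 x 34 mm; origin at centre of underside. Not to be moved.
- filter: Loose white filter housing standing upright, 120 mm across, 235 mm high; origin at centre of underside. Not to be moved.
Things that resemble listed ones, but are neither listed nor needed, are in the scene too. Leave any red or turquoise look-alike of the tray alone.

How it is judged:
On the way:
1. the collar is off the free end of the rod and held by the fingers (distance between collar and rod_root above 0.192 m and contact force between the fingers and collar above 1 N and contact force between collar and stand below 0.1 N), for 0.1 s.
At the end, for the whole second after the job is handed in: The collar stands upright (within 0.12 rad) on its foot on the tray's floor (origin 26 to 36 mm above the tray's underside, within 68 mm in x and 58 mm in y of the tray's centre), at rest and released (x of collar in the frame of tray between -0.068 and 0.068 m and y of collar in the frame of tray between -0.058 and 0.058 m and z of collar in the frame of tray between 0.026 and 0.036 m and angle between collar's own z axis and vertical below 0.12 rad and linear speed of collar below 0.02 m/s); the robot touches nothing.
It fails at once if the collar is forced against the rod or stand with more than 15 N (contact force between collar and stand above 15 N).
It fails at once if the collar is dropped (falls freely at more than 0.6 m/s) (linear speed of collar above 0.6 m/s and contact force between the fingers and collar below 0.2 N).
It fails at once if the gauge, adapter or filter housing is moved more than 15 mm (distance of any of gauge, adapter, filter from where it was at the start of the episode above 0.015 m).
It also fails if it takes over 72 s, if anything falls off the work surface, if the arm or the gripper's body presses on something with over 40 N, if the wrist force passes 120 N, or if a joint passes its speed limit or range.

## Working session

There is one attempt and no reset: what is moved stays moved. The work goes in short steps, Python scripts to look and compute and a tool call to move; the robot and the scene stay as the last step left them, time stands still between calls to the robot, and variables do not carry over. Pictures are saved under pics/ and viewed, and the job is handed in when it is done.

Besides the shell and the picture viewer there is one more tool, called after ">>>" in YAML: its name, and indented under it one key for each argument. drive_tool: Moves the arm, as the interface text tells. Its arguments: {"type":"object","properties":{"plan":{"type":"array","items":{"type":"array"}}},"required":["plan"]}

```bash
ls; mkdir -p pics; python3 - <<'E'
from cell import sensors,cams
import cv2,numpy as np
s=sensors.sense();print(s)
for n in("scene","top"):
    p,d=cams.grab_frame(n);cv2.imwrite(f"pics/{n}0.png",p[:,:,::-1]);np.save(f"pics/{n}0.npy",d);print(n,cams.camera_params(n))
E
```

```text
pics
{'time_s': 0.0, 'joints': array([ 1.30099603e+00,  3.20277791e-01,  1.56569158e+00, -3.72648072e-05,
        1.25740486e+00, -1.99803111e-02]), 'qd': array([ 6.49386560e-05, -1.09248586e-04,  1.10769879e-03, -8.60537382e-04,
       -6.78740673e-04, -1.49409827e-03]), 'joint_efforts': array([-1.84598910e-03, -4.12462378e+01, -2.31966090e+01,  7.22762081e-02,
        4.57907771e-02, -1.67836506e-04]), 'tcp_pos': array([0.14210269, 0.55697998, 0.40392322]), 'orientation': array([[-9.68959789e-01,  2.47217986e-01, -4.40693833e-04],
       [ 2.47218379e-01,  9.68958251e-01, -1.72658103e-03],
       [ 1.72039935e-07, -1.78193521e-03, -9.99998412e-01]]), 'force': array([-0.18249675, -0.49286105,  0.1490351 ]), 'torque': array([0.0005865 , 0.00204755, 0.05406963]), 'grip_width': 0.0912982804529043}
scene {'fx': 622.6596055186744, 'fy': 622.6596055186744, 'cx': 317.53384036846256, 'cy': 236.74657906016483, 'extrinsics': array([[-0.82129925,  0.57039424, -0.01086052,  0.46576095],
       [ 0.4743664 ,  0.67220756, -0.56843075, -0.14298625],
       [-0.31692911, -0.47200362, -0.82265942,  1.48700577],
       [ 0.        ,  0.        ,  0.        ,  1.        ]])}
top {'fx': 542.136283930393, 'fy': 542.136283930393, 'cx': 322.01453740809416, 'cy': 239.63301290758454, 'extrinsics': array([[ 0.08710312, -0.99619265,  0.00364026, -0.11436363],
       [-0.97038844, -0.08567218, -0.22584633,  0.5537884 ],
       [ 0.22529832,  0.01613946, -0.97415614,  1.31673525],
       [ 0.        ,  0.        ,  0.        ,  1.        ]])}
```

View pics/scene0.png

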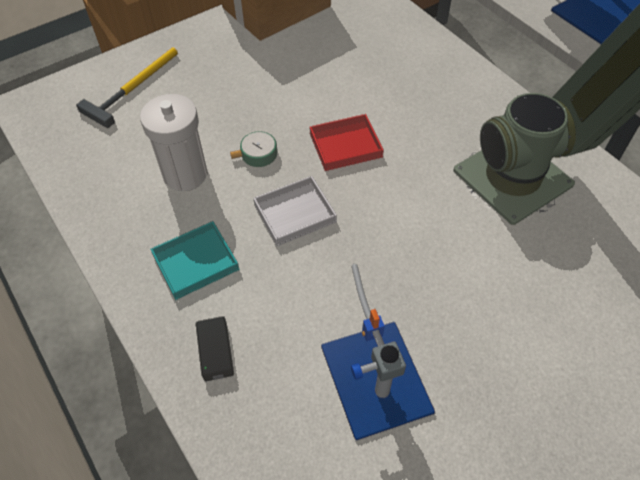

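View pics/top0.png

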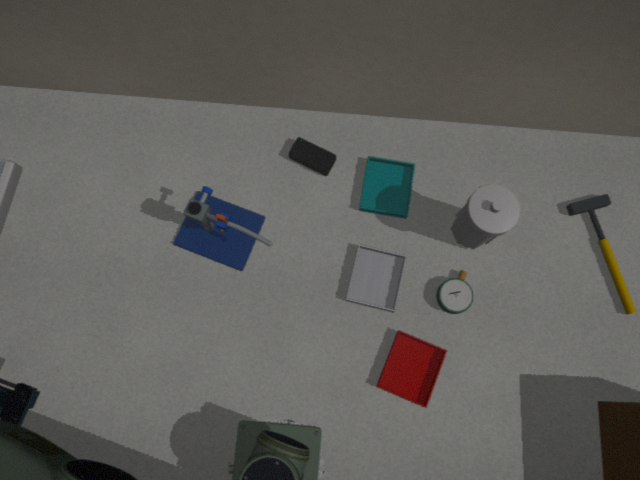

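The scene view shows the blue-based stand at (380,370). Its rod runs from the boss (388,355) to the free end (355,266), with the blue and orange collar at (374,323). There are three trays: bare metal (295,210), red (346,142) and turquoise (195,260). The bare metal one fits the description. I'll check these in enlarged crops and measure.

```bash
cat > h.py <<'E'
import numpy as np,cv2
from cell import sensors,cams
P={n:cams.camera_params(n) for n in("scene","top")}
def ray(n,uv):
    p=P[n];E=p["extrinsics"];R=E[:3,:3];t=E[:3,3]
    d=R.T@np.array([(uv[0]-p["cx"])/p["fx"],(uv[1]-p["cy"])/p["fy"],1.]);return -R.T@t,d
def plane(n,uv,z):
    o,d=ray(n,uv);return o+d*(z-o[2])/d[2]
def proj(n,X):
    p=P[n];E=p["extrinsics"];c=E[:3,:3]@np.asarray(X)+E[:3,3];return np.array([p["fx"]*c[0]/c[2]+p["cx"],p["fy"]*c[1]/c[2]+p["cy"]])
def tri(a,b):
    o1,d1=ray("scene",a);o2,d2=ray("top",b)
    d1/=np.linalg.norm(d1);d2/=np.linalg.norm(d2)
    s=np.linalg.lstsq(np.c_[d1,-d2],o2-o1,rcond=None)[0];A=o1+s[0]*d1;B=o2+s[1]*d2
    return (A+B)/2,np.linalg.norm(A-B)
E
python3 - <<'E'
from h import *
a=cv2.imread("pics/scene0.png");b=cv2.imread("pics/top0.png")
c1=cv2.resize(a[250:450,310:450],None,fx=4,fy=4,interpolation=cv2.INTER_CUBIC)[:600]
c2=cv2.resize(b[170:280,160:290],None,fx=5,fy=5,interpolation=cv2.INTER_CUBIC)
cv2.imwrite("pics/c1.png",c1);cv2.imwrite("pics/c2.png",c2)
c3=cv2.resize(a[160:260,230:370],None,fx=4,fy=4);cv2.imwrite("pics/c3.png",c3)
for n,im in(("scene",a),("top",b)):
    hsv=cv2.cvtColor(im,cv2.COLOR_BGR2HSV)
    m=cv2.inRange(hsv,(105,120,40),(125,255,255))
    cs,_=cv2.findContours(m,0,2)
    for c in cs:
        if cv2.contourArea(c)>300:
            r=cv2.minAreaRect(cv2.convexHull(c));print(n,cv2.contourArea(c),cv2.boundingRect(c)); h=cv2.approxPolyDP(cv2.convexHull(c),4,True)[:,0];print(h.tolist());print([plane(n,q,.012).round(3).tolist() for q in h])
E
```

```text
scene 6281.0 (322, 317, 112, 123)
[[380, 317], [394, 323], [433, 413], [356, 439], [322, 345]]
[[0.494, 0.117, 0.012], [0.479, 0.144, 0.012], [0.536, 0.33, 0.012], [0.681, 0.286, 0.012], [0.626, 0.1, 0.012]]
scene 2083.5 (552, 0, 88, 43)
[[639, 0], [602, 42], [552, 10], [567, 0]]
[[-0.787, -0.271, 0.012], [-0.547, -0.204, 0.012], [-0.542, -0.387, 0.012], [-0.614, -0.395, 0.012]]
top 2252.5 (174, 219, 81, 51)
[[186, 219], [219, 221], [253, 238], [242, 269], [175, 244]]
[[0.598, 0.301, 0.012], [0.6, 0.213, 0.012], [0.562, 0.118, 0.012], [0.477, 0.137, 0.012], [0.528, 0.32, 0.012]]
top 858.0 (202, 187, 62, 46)
[[203, 188], [262, 216], [258, 231], [211, 213]]
[[0.688, 0.268, 0.012], [0.624, 0.101, 0.012], [0.582, 0.107, 0.012], [0.62, 0.237, 0.012]]
```

View pics/c1.png

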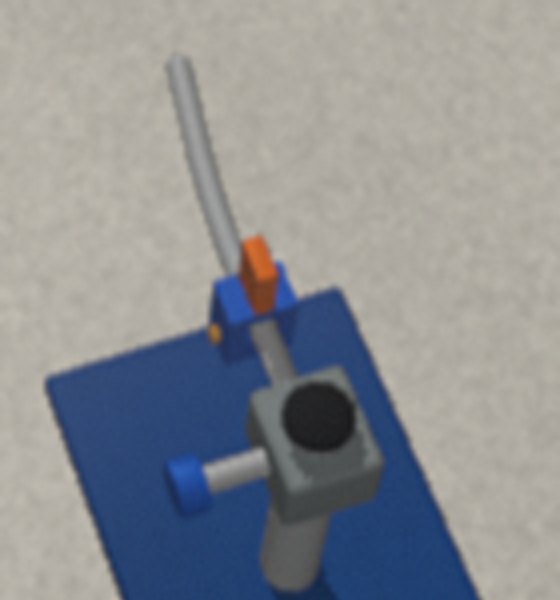

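View pics/c2.png

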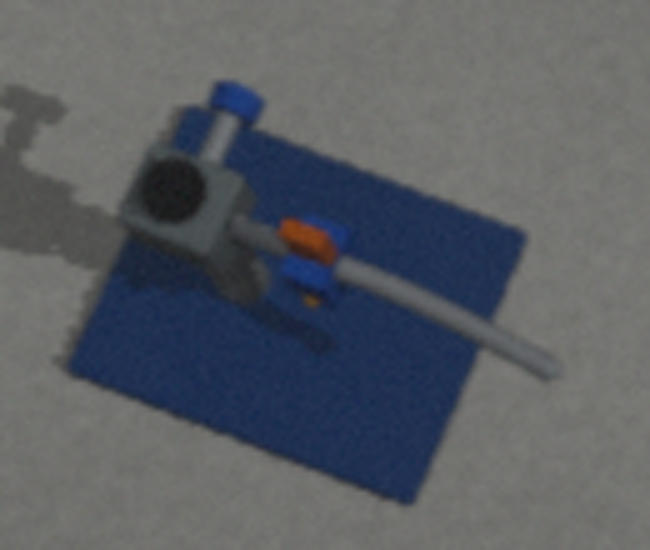

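View pics/c3.png

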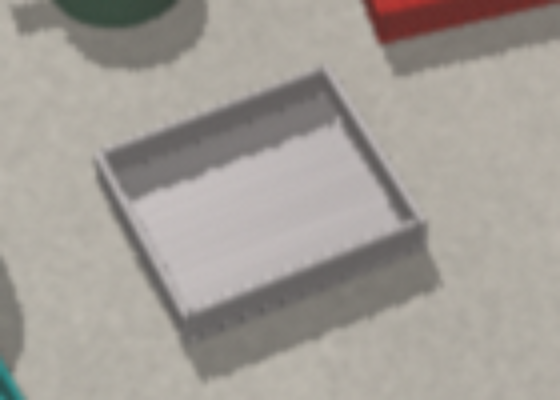

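```bash
python3 - <<'E'
from h import *
a=cv2.imread("pics/scene0.png");b=cv2.imread("pics/top0.png")
c1=cv2.resize(a[255:330,335:390],None,fx=8,fy=8,interpolation=cv2.INTER_CUBIC)
c2=cv2.resize(b[205:255,205:280],None,fx=10,fy=10,interpolation=cv2.INTER_CUBIC)
ys=np.array([.287,.958,0]);ys/=np.linalg.norm(ys);xs=np.array([ys[1],-ys[0],0])
root=np.array([.582,.220,.150])
for n,im,f,o in(("scene",c1,8,(335,255)),("top",c2,10,(205,205))):
    for s in np.arange(0,.18,.025):
        q=(proj(n,root-s*ys)-o+.5)*f; cv2.circle(im,tuple(int(v) for v in q),3,(0,255,0),-1)
    for k in range(0,im.shape[1],5*f): cv2.putText(im,str(o[0]+k//f),(k,10),0,.35,(0,0,255));cv2.line(im,(k,0),(k,5),(0,0,255))
    for k in range(0,im.shape[0],5*f): cv2.putText(im,str(o[1]+k//f),(0,k),0,.35,(0,0,255));cv2.line(im,(0,k),(5,k),(0,0,255))
    cv2.imwrite(f"pics/d_{n}.png",im)
E
```

```text
(no output)
```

View pics/d_scene.png

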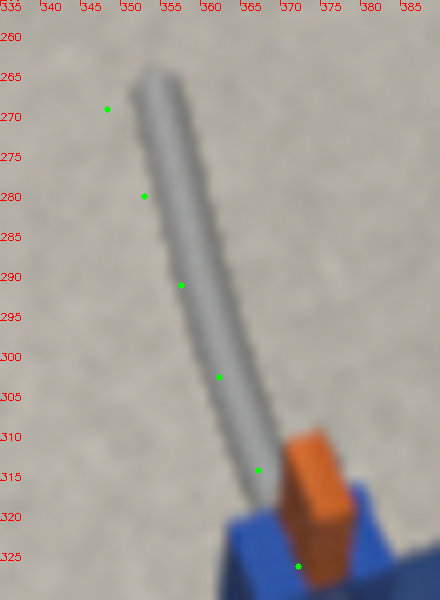

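View pics/d_top.png

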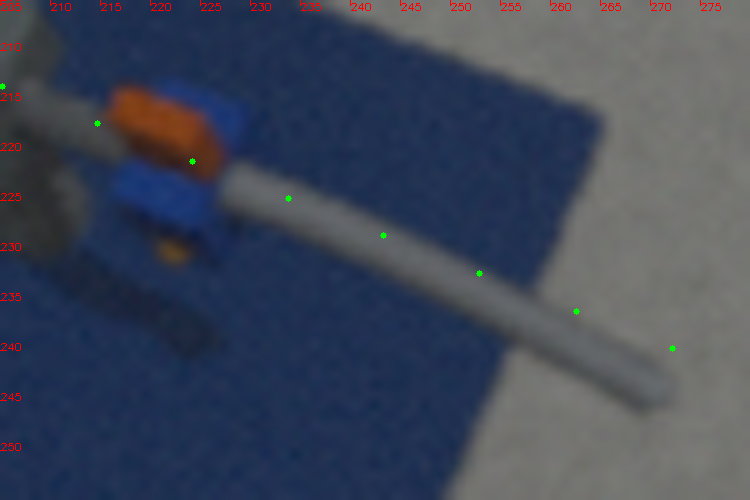

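The enlarged crops show the rod's open end at scene (354.3,265.5) and top (270.5,243.8). The green dots mark where a straight rod would run. I'll triangulate next.

```bash
python3 - <<'E'
from h import *
ys=np.array([.287,.958,0]);ys/=np.linalg.norm(ys);xs=np.array([ys[1],-ys[0],0]);root=np.array([.582,.220,.150])
for a,b in (((354.3,265.5),(270.5,243.8)),((354,266),(270.5,244)),((355,266),(270,243.5))):
    X,e=tri(a,b);r=X-root;print(X.round(4),"gap",e.round(4),"s",-(r@ys).round(4),"x",(r@xs).round(4),"z",r[2].round(4))
# centreline intersections by epipolar: for scene points on the centreline, find top centreline crossing
sc=[(354.8,270),(356.6,280),(359.2,290),(362.3,300),(365.5,310),(367.2,315)]
tp=[(270.5,243.8),(265,241),(260,238.3),(255,235.3),(250,232.8),(245,230.5),(240,228.5),(235,226.3),(230,224.3),(228,223.6)]
tp=np.array(tp)
for q in sc:
    best=None
    t=np.linspace(228,270.5,400);v=np.interp(t,tp[::-1,0],tp[::-1,1])
    R=[tri(q,(x,y)) for x,y in zip(t,v)];k=int(np.argmin([r[1] for r in R]));r=R[k][0]-root
    print(q,t[k].round(1),R[k][1].round(5),"s",-(r@ys).round(4),"x",(r@xs).round(4),"z",r[2].round(4))
# collar wing
d=np.load("pics/top0.npy");print(d[238:246,264:272].round(3));
for n in("scene","top"):
    im=cv2.imread(f"pics/{n}0.png");hsv=cv2.cvtColor(im,cv2.COLOR_BGR2HSV);m=cv2.inRange(hsv,(5,150,90),(16,255,255))
    cs,_=cv2.findContours(m,0,2);
    for c in cs: 
        if cv2.contourArea(c)>8:print(n,cv2.contourArea(c),cv2.boundingRect(c),cv2.moments(c)['m10']/cv2.moments(c)['m00'],cv2.moments(c)['m01']/cv2.moments(c)['m00'])
# boss top check
for n in("scene","top"):
  print(n,"column top proj",proj(n,root+.025*ys+[0,0,.033]).round(1),"base pts",[proj(n,root+.025*ys+x*xs+y*ys+[0,0,.012-.15]).round(1).tolist() for x,y in((-.08,-.13),(.08,-.13),(.08,.07),(-.08,.07))])
E
```

```text
[0.5198 0.0546 0.1519] gap 0.0017 s 0.1763 x -0.0121 z 0.0019
[0.5199 0.0545 0.15  ] gap 0.001 s 0.1763 x -0.012 z 0.0
[0.5199 0.0561 0.1525] gap 0.0027 s 0.1748 x -0.0124 z 0.0025
(354.8, 270) 266.7 3e-05 s 0.1664 x -0.0104 z 0.0017
(356.6, 280) 260.2 3e-05 s 0.1477 x -0.0074 z -0.0035
(359.2, 290) 252.2 5e-05 s 0.1258 x -0.0044 z -0.0028
(362.3, 300) 244.6 1e-05 s 0.1051 x -0.0028 z -0.0043
(365.5, 310) 237.5 2e-05 s 0.0855 x -0.0019 z -0.0074
(367.2, 315) 233.8 7e-05 s 0.0754 x -0.0014 z -0.0082
[[1.281 1.287 1.448 1.448 1.447 1.453 1.45  1.449]
 [1.281 1.282 1.28  1.288 1.441 1.445 1.453 1.443]
 [1.281 1.283 1.281 1.288 1.283 1.287 1.444 1.446]
 [1.282 1.28  1.281 1.279 1.282 1.279 1.285 1.285]
 [1.284 1.281 1.287 1.276 1.281 1.278 1.281 1.28 ]
 [1.441 1.282 1.285 1.279 1.281 1.276 1.281 1.28 ]
 [1.443 1.443 1.446 1.285 1.279 1.284 1.279 1.277]
 [1.445 1.446 1.441 1.444 1.286 1.279 1.284 1.283]]
scene 84.5 (371, 310, 8, 18) 374.22090729783037 317.9842209072978
top 20.0 (216, 214, 10, 6) 220.375 216.6833333333333
scene column top proj [389.2 355. ] base pts [[394.9, 321.5], [319.8, 344.4], [354.4, 441.3], [435.9, 413.9]]
top column top proj [192.2 205.5] base pts [[239.7, 269.4], [263.7, 214.5], [195.6, 188.1], [170.2, 241.8]]
```

```bash
python3 - <<'E'
from h import *
ys=np.array([.287,.958,0]);ys/=np.linalg.norm(ys);xs=np.array([ys[1],-ys[0],0]);root=np.array([.582,.220,.150])
for n in("scene","top"):
    d=np.load(f"pics/{n}0.npy");v,u=np.mgrid[0:480,0:640];p=P[n];E=p["extrinsics"]
    C=np.stack([(u-p["cx"])/p["fx"]*d,(v-p["cy"])/p["fy"]*d,d],-1);W=(C-E[:3,3])@E[:3,:3]
    r=W-root;s=-(r@ys);x=r@xs;z=r[...,2]
    for lo in np.arange(0,.19,.0125):
        m=(s>lo)&(s<=lo+.0125)&(abs(x)<.025)&(abs(z)<.03)&(d>0)
        if m.sum()>3:print(n,round(lo+.006,3),m.sum(),"x",np.median(x[m]).round(4),"z med",np.median(z[m]).round(4),"z90",np.percentile(z[m],85).round(4))
    m=(s>.03)&(s<.09)&(abs(x)<.02)&(z>.035)&(z<.07)
    print(n,"wing",m.sum(),np.median(s[m]),np.median(x[m]),np.percentile(z[m],90), s[m].min(),s[m].max(),x[m].min(),x[m].max())
    m=(abs(s+.025)<.03)&(abs(x)<.03)&(z>.03)&(z<.06);print("cap",m.sum(),W[m].mean(0))
    # tray
    im=cv2.imread(f"pics/{n}0.png");c={"scene":(295,210),"top":(376,278)}[n]
    W0=W[c[1]-5:c[1]+5,c[0]-5:c[0]+5].reshape(-1,3);print("tray floor",np.median(W0,0))
    g=(W[...,2]>.018)&(W[...,2]<.045)&(np.hypot(u-c[0],v-c[1])<55)&(cv2.cvtColor(im,cv2.COLOR_BGR2HSV)[...,1]<40)
    cs,_=cv2.findContours(g.astype(np.uint8),0,2)
    cs=max(cs,key=cv2.contourArea);q=cv2.boxPoints(cv2.minAreaRect(cs));print([plane(n,k,.028).round(3).tolist() for k in q], plane(n,q.mean(0),.028).round(4))
E
```

```text
scene 0.006 42 x 0.0001 z med 0.0168 z90 0.02
scene 0.019 45 x 0.0003 z med 0.0047 z90 0.0062
scene 0.031 129 x 0.0015 z med 0.0036 z90 0.0114
scene 0.044 180 x 0.0045 z med 0.0118 z90 0.0158
scene 0.056 68 x 0.0099 z med 0.0122 z90 0.0155
scene 0.068 28 x 0.0016 z med 0.0046 z90 0.0065
scene 0.081 41 x -0.0006 z med 0.0044 z90 0.0062
scene 0.094 40 x -0.0011 z med 0.0046 z90 0.0071
scene 0.106 42 x -0.0018 z med 0.0054 z90 0.0077
scene 0.119 41 x -0.0028 z med 0.0059 z90 0.0087
scene 0.131 39 x -0.005 z med 0.0066 z90 0.009
scene 0.144 45 x -0.0062 z med 0.0073 z90 0.0099
scene 0.156 39 x -0.0087 z med 0.0084 z90 0.0111
scene 0.168 33 x -0.0103 z med 0.0095 z90 0.0116
scene wing 92 0.04511864642099167 -0.0003273166035748776 0.04774699108728739 0.03590818631468498 0.05937859823842465 -0.006299412571548101 0.004359911795347015
cap 253 [0.58714332 0.24154519 0.1827698 ]
tray floor [ 0.48109928 -0.2168434   0.00471063]
[[0.549, -0.285, 0.028], [0.381, -0.264, 0.028], [0.424, -0.128, 0.028], [0.583, -0.152, 0.028]] [ 0.4859 -0.2056  0.028 ]
top 0.006 127 x -0.0043 z med 0.011 z90 0.0196

[... 323 characters left out ...]
076
top 0.106 26 x -0.0037 z med 0.0041 z90 0.0069
top 0.119 25 x -0.0039 z med 0.005 z90 0.0084
top 0.131 26 x -0.0063 z med 0.0056 z90 0.0083
top 0.144 27 x -0.0077 z med 0.0069 z90 0.0092
top 0.156 25 x -0.0091 z med 0.0077 z90 0.01
top 0.168 26 x -0.011 z med 0.008 z90 0.0112
top 0.181 13 x -0.0111 z med 0.0083 z90 0.0093
top wing 49 0.05329632032435262 -0.002426066737826289 0.048370745647489194 0.0422067469758241 0.06318989006456285 -0.006463565377077736 0.0036075098528222053
cap 107 [0.58494247 0.23746468 0.18310869]
tray floor [ 0.48666249 -0.21286232  0.00413131]
[[0.418, -0.138, 0.028], [0.568, -0.161, 0.028], [0.548, -0.292, 0.028], [0.399, -0.266, 0.028]] [ 0.4825 -0.2139  0.028 ]
```

The depth data fits this picture: the rod is straight to s≈70 mm, then bends about 11 mm toward the stand's -x and about 5 mm up at the tip. The two cameras disagree by about 4 mm, so I'll average them and then check against the gripper. First I move over the wing.

>>> drive_tool:
  plan:
    - [[0,0,0.064],[-0.105,-0.056,-0.0933],-1]
    - [[0,0,0.128],[-0.21,-0.111,-0.0933],-1]
    - [[0,0,0.192],[-0.316,-0.167,-0.0933],-1]
    - [[0,0,0.257],[-0.42,-0.222,-0.0933],-1]
    - [[0,0,0.32],[-0.527,-0.278,-0.0933],-1]
    - [[0,0,0.385],[-0.632,-0.334,-0.0933],-1]
    - [[0,0,0.45],[-0.738,-0.39,-0.0933],-1]
    - [[0,0,0.513],[-0.843,-0.445,-0.0933],-1]

```text
time_s: 0.9
tcp_pos: [0.355, 0.364, 0.4319]
orientation: [[-0.489, 0.872, -0.001], [0.872, 0.489, -0.002], [-0.001, -0.002, -1.0]]
force: [0.2, 0.3, 0.1]
grip_width: 0.0911
```

```bash
cat > rel.py <<'E'
import numpy as np,sys
from scipy.spatial.transform import Rotation as Rn
from cell import sensors
np.set_printoptions(suppress=True)
s=sensors.sense();R=np.array(s["orientation"]);p=np.array(s["tcp_pos"])
ys=np.array([.287,.958,0]);ys/=np.linalg.norm(ys);xs=np.array([ys[1],-ys[0],0]);root=np.array([.582,.220,.150])
Rt=np.c_[ys,xs,[0,0,-1]]
g=p+.172*R[:,2];r=g-root
print("t",round(s["time_s"],2),"tcp",p.round(4),"grasp s/x/z mm",(np.array([-(r@ys),r@xs,r[2]])*1e3).round(2),"w",round(s["grip_width"]*1e3,1))
f=np.array(s["force"]);print("F tool(ys,xs,-z):",(Rt.T@f).round(2),"F world",f.round(2))
if len(sys.argv)>1:
    tgt=np.array(eval(sys.argv[1]))
    print("shift",(R.T@(tgt-p)/.3).round(4),"turn",(Rn.from_matrix(R.T@Rt).as_rotvec()/(np.pi/2)).round(4))
E
python3 rel.py "[.5666,.1735,.432]"
```

```text
t 0.9 tcp [0.355  0.364  0.4319] grasp s/x/z mm [ -72.38 -258.83  109.86] w 91.1
F tool(ys,xs,-z): [ 0.35  0.08 -0.07] F world [0.18 0.31 0.07]
shift [-0.8988  0.3047  0.0002] turn [-0.0008  0.0013  0.5107]
```

>>> drive_tool:
  plan:
    - [[0,0,0.064],[-0.112,0.038,0],-1]
    - [[0,0,0.128],[-0.225,0.076,0],-1]
    - [[0,0,0.192],[-0.337,0.114,0],-1]
    - [[0,0,0.256],[-0.449,0.152,0],-1]
    - [[0,0,0.32],[-0.562,0.19,0],-1]
    - [[0,0,0.384],[-0.674,0.229,0],-1]
    - [[0,0,0.448],[-0.787,0.267,0],-1]
    - [[-0.001,0.001,0.511],[-0.899,0.305,0],-1]

```text
time_s: 1.7
tcp_pos: [0.5676, 0.1723, 0.4316]
orientation: [[0.292, 0.957, -0.0], [0.957, -0.292, -0.0], [-0.001, -0.0, -1.0]]
force: [0.1, -0.8, 0.0]
grip_width: 0.091
```

```bash
python3 rel.py "[.5666,.1735,.432]"; python3 - <<'E'
from h import *
for n in("scene","top"):
    p,d=cams.grab_frame(n);cv2.imwrite(f"pics/{n}1.png",p[:,:,::-1]);np.save(f"pics/{n}1.npy",d)
a=cv2.imread("pics/scene1.png");b=cv2.imread("pics/top1.png")
c1=cv2.resize(a[240:390,310:460],None,fx=4,fy=4,interpolation=cv2.INTER_CUBIC)
cv2.imwrite("pics/e1.png",c1)
E
```

```text
t 1.7 tcp [0.5676 0.1723 0.4316] grasp s/x/z mm [ 49.9   -0.13 109.58] w 91.0
F tool(ys,xs,-z): [-0.75  0.32 -0.05] F world [ 0.09 -0.81  0.05]
shift [ 0.0028 -0.0045 -0.0014] turn [-0.0002  0.0003 -0.003 ]
```

View pics/e1.png

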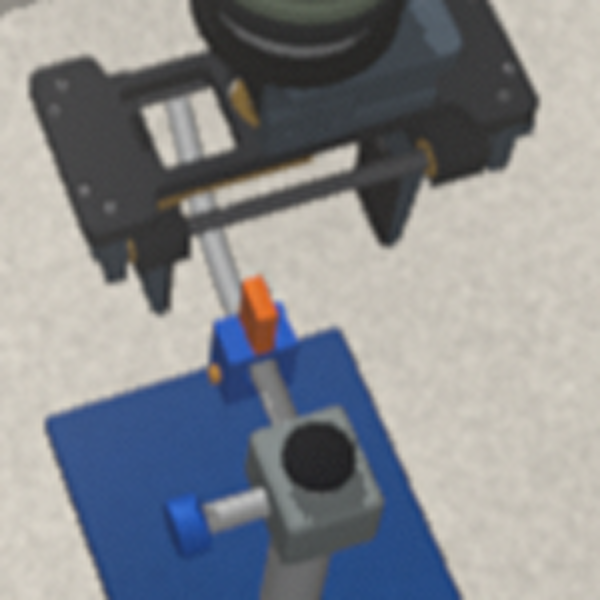

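View pics/top1.png

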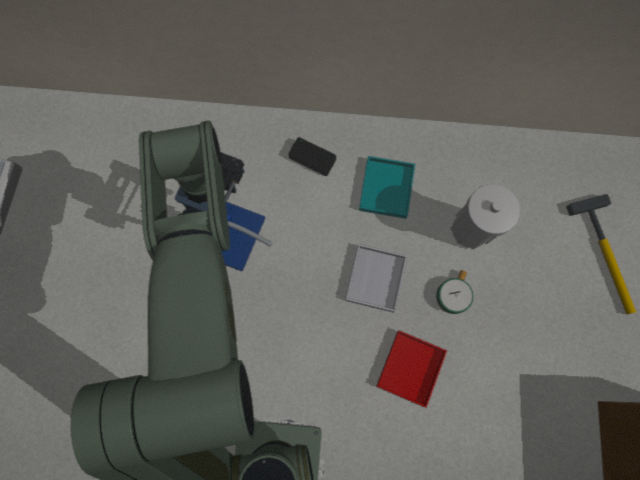

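```bash
python3 - <<'E'
from h import *
s=sensors.sense();R=s["orientation"];p=s["tcp_pos"]
a=cv2.imread("pics/scene1.png");o=(335,275);f=8
c=cv2.resize(a[275:345,335:425],None,fx=f,fy=f,interpolation=cv2.INTER_CUBIC)
for sg in(-1,1):
  for yy in(.0455,.059):
    for xx in (-.016,.016):
      X=p+R@np.array([xx,sg*yy,.191]);q=proj("scene",X);print(sg,yy,xx,q.round(1));q=(q-o+.5)*f
      cv2.circle(c,(int(q[0]),int(q[1])),3,(0,255,0) if yy<.05 else (0,255,255),-1)
# depth gripper tip points
d=np.load("pics/scene1.npy");v,u=np.mgrid[0:480,0:640];P_=P["scene"];E=P_["extrinsics"]
C=np.stack([(u-P_["cx"])/P_["fx"]*d,(v-P_["cy"])/P_["fy"]*d,d],-1);W=(C-E[:3,3])@E[:3,:3]
T=(W-p)@R
m=(T[...,2]>.165)&(T[...,2]<.2)&(abs(T[...,1])<.09)&(abs(T[...,1])>.035)&(abs(T[...,0])<.05)&(d>0)
for sg in(-1,1):
    k=m&(T[...,1]*sg>0);t=T[k];print(sg,k.sum(),t.min(0),t.max(0),np.median(t,0))
cv2.imwrite("pics/f1.png",c)
E
```

```text
-1 0.0455 -0.016 [395.8 285.1]
-1 0.0455 0.016 [403.  301.1]
-1 0.059 -0.016 [403.2 282.9]
-1 0.059 0.016 [410.6 298.8]
1 0.0455 -0.016 [344.5 299.9]
1 0.0455 0.016 [351.  316.4]
1 0.059 -0.016 [336.8 302.1]
1 0.059 0.016 [343.1 318.7]
-1 99 [-0.0138688  -0.05783985  0.16503121] [ 0.02038149 -0.04553204  0.19257511] [ 0.01275332 -0.04790168  0.17789081]
1 51 [0.00386345 0.04394946 0.16526919] [0.02049052 0.0547675  0.19343865] [0.0181655  0.05026224 0.17562674]
```

View pics/f1.png

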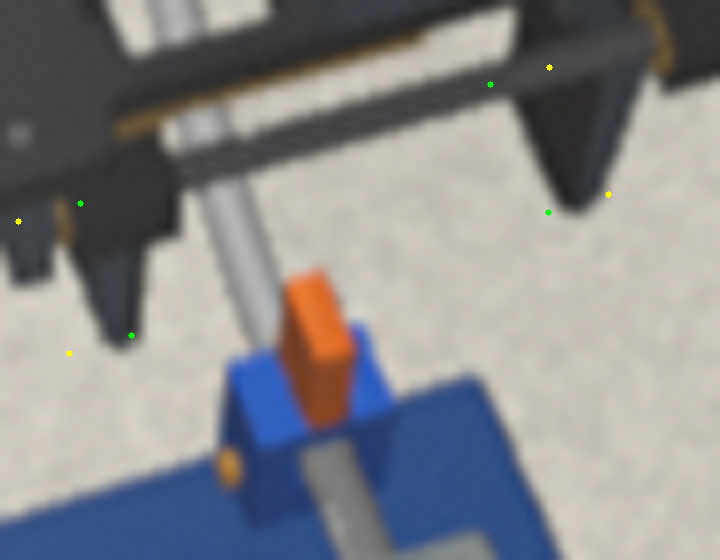

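The fingers straddle the wing (pixel 375,315 in the scene view), and the fingertips appear within about 1 px of where I predicted. I'll go down and close partly, to about 22 mm.

>>> drive_tool:
  plan:
    - [[0,0,0],[0,0,0.06],-1]
    - [[0,0,-0.003],[0,0,0.12],-1]
    - [[0,0,-0.003],[0,0,0.18],-1]
    - [[0,0,-0.003],[0,0,0.239],-1]
    - [[0,0,-0.003],[0,0,0.239],0]
    - [[0,0,-0.003],[0,0,0.239],0.5]
    - [[0,0,-0.003],[0,0,0.239],0.5]
    - [[0,0,-0.003],[0,0,0.239],0.5]

```text
time_s: 2.6
tcp_pos: [0.5694, 0.1709, 0.3605]
orientation: [[0.288, 0.958, 0.003], [0.958, -0.288, -0.001], [-0.0, 0.003, -1.0]]
force: [0.3, -0.6, -0.4]
grip_width: 0.0618
```

```bash
python3 rel.py "[.5666,.1735,.36]"; python3 - <<'E'
from h import *
n="scene"
p,d=cams.grab_frame(n);a=p[:,:,::-1].copy();cv2.imwrite(f"pics/{n}2.png",a);np.save(f"pics/{n}2.npy",d)
cv2.imwrite("pics/e2.png",cv2.resize(a[275:345,335:425],None,fx=8,fy=8,interpolation=cv2.INTER_CUBIC))
E
```

```text
t 2.6 tcp [0.5694 0.1709 0.3605] grasp s/x/z mm [50.73  2.49 38.46] w 61.8
F tool(ys,xs,-z): [-0.52  0.45  0.38] F world [ 0.28 -0.62 -0.38]
shift [ 0.0056 -0.0113  0.0015] turn [ 0.0018  0.0003 -0.0004]
```

View pics/e2.png

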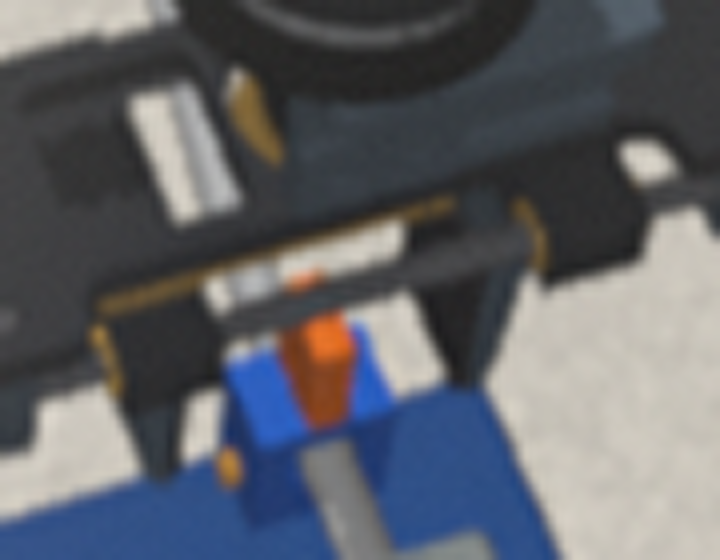

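>>> drive_tool:
  plan:
    - [[0.0018,0,0],[0,-0.0075,0],0.5]
    - [[0.0018,0,0],[0,-0.0075,0],0.5]
    - [[0.0018,0,0],[0,-0.0075,0],0.5]
    - [[0.0018,0,0],[0,-0.0075,0],0.5]
    - [[0.0018,0,0],[0,-0.0075,0],0.5]
    - [[0.0018,0,0],[0,-0.0075,0],0.5]
    - [[0.0018,0,0],[0,-0.0075,0],0.5]
    - [[0.0018,0,0],[0,-0.0075,0],0.5]

```text
time_s: 3.45
tcp_pos: [0.5672, 0.1715, 0.3603]
orientation: [[0.288, 0.958, -0.0], [0.958, -0.288, -0.001], [-0.001, -0.0, -1.0]]
force: [-0.3, -0.7, 0.4]
grip_width: 0.0228
```

```bash
python3 rel.py "[.5666,.1735,.36]"; python3 - <<'E'
from h import *
n="scene"
p,d=cams.grab_frame(n);a=p[:,:,::-1].copy();cv2.imwrite(f"pics/{n}3.png",a);np.save(f"pics/{n}3.npy",d)
cv2.imwrite("pics/e3.png",cv2.resize(a[275:345,335:425],None,fx=8,fy=8,interpolation=cv2.INTER_CUBIC))
E
```

```text
t 3.45 tcp [0.5672 0.1715 0.3603] grasp s/x/z mm [50.8  -0.27 38.28] w 22.8
F tool(ys,xs,-z): [-0.72 -0.06 -0.35] F world [-0.26 -0.68  0.35]
shift [ 0.0058 -0.0039  0.0009] turn [-0.0001  0.0004 -0.0005]
```

View pics/e3.png

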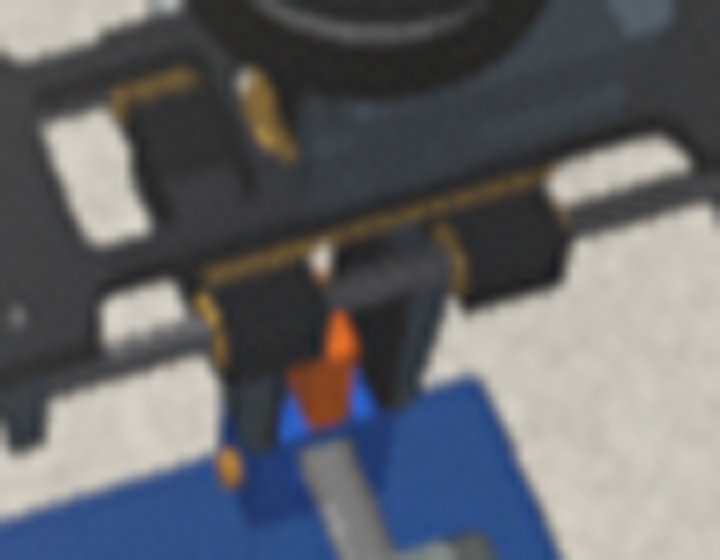

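Closed to 22.8 mm. The wing (crop x 295–352) sits about 1.3 mm nearer the left finger, which is the +xs side. I'll shift by that amount and close to about 14 mm.

>>> drive_tool:
  plan:
    - [[0,0,0],[0,0.004,0],0.5]
    - [[0,0,0],[0,0.004,0],0.5]
    - [[0,0,0],[0,0.004,0],0.6]
    - [[0,0,0],[0,0.004,0],0.65]
    - [[0,0,0],[0,0.004,0],0.69]
    - [[0,0,0],[0,0.004,0],0.69]
    - [[0,0,0],[0,0.004,0],0.69]
    - [[0,0,0],[0,0.004,0],0.69]

```text
time_s: 4.3
tcp_pos: [0.5683, 0.1712, 0.3603]
orientation: [[0.288, 0.958, -0.0], [0.958, -0.288, -0.001], [-0.001, -0.0, -1.0]]
force: [0.1, -0.4, 0.5]
grip_width: 0.0139
```

```bash
python3 rel.py "[.5666,.1735,.36]"; python3 - <<'E'
from h import *
n="scene"
p,d=cams.grab_frame(n);a=p[:,:,::-1].copy();cv2.imwrite(f"pics/{n}4.png",a);np.save(f"pics/{n}3.npy",d)
cv2.imwrite("pics/e4.png",cv2.resize(a[290:340,345:405],None,fx=11,fy=11,interpolation=cv2.INTER_CUBIC))
E
```

```text
t 4.3 tcp [0.5683 0.1712 0.3603] grasp s/x/z mm [50.82  0.9  38.29] w 13.9
F tool(ys,xs,-z): [-0.37  0.17 -0.47] F world [ 0.05 -0.4   0.47]
shift [ 0.0058 -0.0078  0.001 ] turn [-0.0001  0.0004 -0.0005]
```

View pics/e4.png

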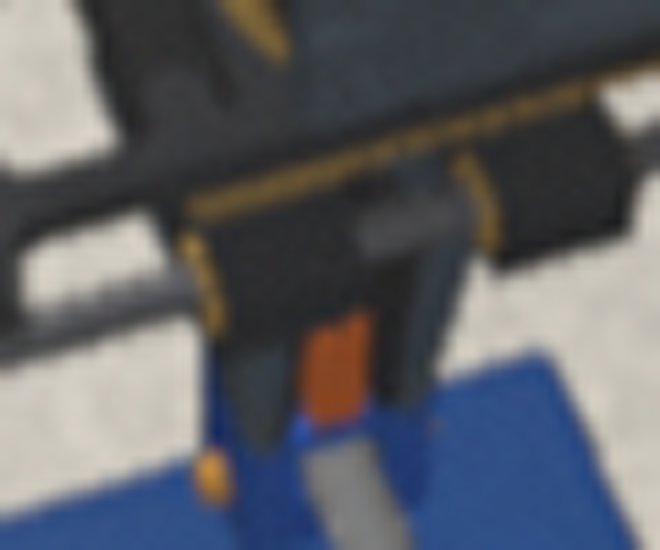

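>>> drive_tool:
  plan:
    - [[0,0,0],[0,0.002,0],0.69]
    - [[0,0,0],[0,0.002,0],0.72]
    - [[0,0,0],[0,0.002,0],0.74]
    - [[0,0,0],[0,0.002,0],0.75]
    - [[0,0,0],[0,0.002,0],0.76]
    - [[0,0,0],[0,0.002,0],0.76]
    - [[0,0,0],[0,0.002,0],0.76]
    - [[0,0,0],[0,0.002,0],0.76]

```text
time_s: 5.15
tcp_pos: [0.5688, 0.171, 0.3602]
orientation: [[0.288, 0.958, -0.001], [0.958, -0.288, -0.001], [-0.001, -0.001, -1.0]]
force: [-0.7, 0.4, -0.4]
grip_width: 0.0108
```

```bash
python3 rel.py
```

```text
t 5.15 tcp [0.5688 0.171  0.3602] grasp s/x/z mm [50.86  1.38 38.22] w 10.8
F tool(ys,xs,-z): [ 0.21 -0.8   0.4 ] F world [-0.71  0.43 -0.4 ]
```

>>> drive_tool:
  plan:
    - [[0,0,0],[0,0,0],0.78]
    - [[0,0,0],[0,0,0],0.8]
    - [[0,0,0],[0,0,0],0.9]
    - [[0,0,0],[0,0,0],1]
    - [[0,0,0],[0,0,0],1]
    - [[0,0,0],[0,0,0],1]
    - [[0,0,0],[0,0,0],1]
    - [[0,0,0],[0,0,0],1]

```text
time_s: 5.95
tcp_pos: [0.5683, 0.1712, 0.3601]
orientation: [[0.288, 0.958, -0.003], [0.958, -0.288, -0.0], [-0.001, -0.003, -1.0]]
force: [-4.3, 2.0, 2.1]
grip_width: 0.01
```

```bash
python3 rel.py
```

```text
t 5.95 tcp [0.5683 0.1712 0.3601] grasp s/x/z mm [50.88  0.46 38.13] w 10.0
F tool(ys,xs,-z): [ 0.69 -4.73 -2.11] F world [-4.33  2.02  2.11]
```

The grip is firm (10.0 mm), but the tool reads -4.7 N along xs, so the collar is leaning on the rod. I'll ease it toward -xs and up.

>>> drive_tool:
  plan:
    - [[-0.001,0,0],[0,-0.002,-0.002],1]
    - [[-0.0018,0,0],[0,-0.004,-0.004],1]
    - [[-0.0018,0,0],[0,-0.005,-0.005],1]
    - [[-0.0018,0,0],[0,-0.005,-0.005],1]
    - [[-0.0018,0,0],[0,-0.005,-0.005],1]
    - [[-0.0018,0,0],[0,-0.005,-0.005],1]
    - [[-0.0018,0,0],[0,-0.005,-0.005],1]
    - [[-0.0018,0,0],[0,-0.005,-0.005],1]

```text
time_s: 6.75
tcp_pos: [0.567, 0.1716, 0.3618]
orientation: [[0.288, 0.958, 0.001], [0.958, -0.288, -0.001], [-0.001, 0.001, -1.0]]
force: [-0.2, -0.3, -0.5]
grip_width: 0.0095
```

```bash
python3 rel.py
```

```text
t 6.75 tcp [0.567  0.1716 0.3618] grasp s/x/z mm [50.82 -0.3  39.76] w 9.5
F tool(ys,xs,-z): [-0.35 -0.13  0.51] F world [-0.22 -0.3  -0.51]
```

>>> drive_tool:
  plan:
    - [[-0.0,0,0],[0,-0.002,-0.001],1]
    - [[0,0,0],[0,-0.004,-0.002],1]
    - [[0,0,0],[0,-0.006,-0.002],1]
    - [[0,0,0],[0,-0.008,-0.002],1]
    - [[0,0,0],[0,-0.01,-0.002],1]
    - [[0,0,0],[0,-0.011,-0.002],1]
    - [[0,0,0],[0,-0.011,-0.002],1]
    - [[0,0,0],[0,-0.011,-0.002],1]

```text
time_s: 7.55
tcp_pos: [0.5639, 0.1725, 0.3623]
orientation: [[0.288, 0.958, 0.001], [0.958, -0.288, -0.001], [-0.001, 0.001, -1.0]]
force: [0.4, 0.7, -0.4]
grip_width: 0.0095
```

```bash
python3 rel.py
```

```text
t 7.55 tcp [0.5639 0.1725 0.3623] grasp s/x/z mm [50.84 -3.58 40.34] w 9.5
F tool(ys,xs,-z): [0.77 0.21 0.36] F world [ 0.42  0.68 -0.36]
```

No contact at x=-3.6 and contact at about +0.4, so the hole is centred near x≈-1.6. I'll move there and start sliding along the straight part.

>>> drive_tool:
  plan:
    - [[0,0,0],[0,0.003,0],1]
    - [[0,0,0],[0,0.0067,0],1]
    - [[0,0,0],[-0.01,0.0067,0],1]
    - [[0,0,0],[-0.02,0.0067,0],1]
    - [[0,0,0],[-0.03,0.0067,0],1]
    - [[0,0,0],[-0.04,0.0067,0],1]
    - [[0,0,0],[-0.05,0.0067,0],1]
    - [[0,0,0],[-0.05,0.0067,0],1]

```text
time_s: 8.35
tcp_pos: [0.5613, 0.1571, 0.3624]
orientation: [[0.288, 0.958, 0.001], [0.958, -0.288, -0.001], [-0.001, 0.001, -1.0]]
force: [-0.5, 0.4, -1.3]
grip_width: 0.0096
```

```bash
python3 rel.py
```

```text
t 8.35 tcp [0.5613 0.1571 0.3624] grasp s/x/z mm [66.3  -1.61 40.41] w 9.6
F tool(ys,xs,-z): [ 0.28 -0.64  1.28] F world [-0.53  0.45 -1.28]
```

Fz is now about -1.3 N, which is the collar's weight, so it floats free of the rod. I'll go into the bend in small steps, yawing a little with it.

>>> drive_tool:
  plan:
    - [[0,0,0.002],[-0.006,0,0],1]
    - [[0,0,0.005],[-0.012,0,0],1]
    - [[0,0,0.008],[-0.018,-0.0002,0],1]
    - [[0,0,0.011],[-0.024,-0.0005,-0.0002],1]
    - [[0,0,0.014],[-0.03,-0.001,-0.0004],1]
    - [[0,0,0.017],[-0.036,-0.0015,-0.0006],1]
    - [[0,0,0.017],[-0.04,-0.0015,-0.0007],1]
    - [[0,0,0.017],[-0.04,-0.0015,-0.0007],1]

```text
time_s: 9.15
tcp_pos: [0.5574, 0.1456, 0.3627]
orientation: [[0.314, 0.949, 0.001], [0.949, -0.314, -0.001], [-0.001, 0.001, -1.0]]
force: [-0.4, 0.9, -1.1]
grip_width: 0.0101
```

```bash
python3 rel.py
```

```text
t 9.15 tcp [0.5574 0.1456 0.3627] grasp s/x/z mm [78.46 -2.07 40.67] w 10.1
F tool(ys,xs,-z): [ 0.78 -0.67  1.07] F world [-0.42  0.94 -1.07]
```

>>> drive_tool:
  plan:
    - [[0,0,0.003],[-0.006,0,0],1]
    - [[0,0,0.006],[-0.012,0,-0.0001],1]
    - [[0,0,0.009],[-0.018,-0.0002,-0.0003],1]
    - [[0,0,0.012],[-0.024,-0.0004,-0.0005],1]
    - [[0,0,0.015],[-0.03,-0.0006,-0.0007],1]
    - [[0,0,0.019],[-0.035,-0.0008,-0.0008],1]
    - [[0,0,0.019],[-0.038,-0.001,-0.0009],1]
    - [[0,0,0.019],[-0.038,-0.001,-0.0009],1]

```text
time_s: 9.95
tcp_pos: [0.5535, 0.1348, 0.363]
orientation: [[0.342, 0.94, 0.0], [0.94, -0.342, -0.001], [-0.001, 0.001, -1.0]]
force: [0.2, -0.5, -0.1]
grip_width: 0.0101
```

```bash
python3 rel.py
```

```text
t 9.95 tcp [0.5535 0.1348 0.363 ] grasp s/x/z mm [89.99 -2.71 40.96] w 10.1
F tool(ys,xs,-z): [-0.43  0.3   0.09] F world [ 0.16 -0.5  -0.09]
```

>>> drive_tool:
  plan:
    - [[0,0,0.002],[-0.006,0,-0.0003],1]
    - [[0,0,0.005],[-0.012,-0.0001,-0.0006],1]
    - [[0,0,0.008],[-0.018,-0.0003,-0.0009],1]
    - [[0,0,0.011],[-0.024,-0.0005,-0.0013],1]
    - [[0,0,0.013],[-0.03,-0.0007,-0.0017],1]
    - [[0,0,0.0155],[-0.035,-0.0009,-0.002],1]
    - [[0,0,0.0155],[-0.037,-0.001,-0.002],1]
    - [[0,0,0.0155],[-0.037,-0.001,-0.002],1]

```text
time_s: 10.75
tcp_pos: [0.5494, 0.1244, 0.3636]
orientation: [[0.365, 0.931, 0.001], [0.931, -0.365, -0.001], [-0.001, 0.001, -1.0]]
force: [0.3, -0.6, -0.5]
grip_width: 0.0098
```

```bash
python3 rel.py; python3 - <<'E'
from h import *
n="scene"
p,d=cams.grab_frame(n);a=p[:,:,::-1].copy();cv2.imwrite(f"pics/{n}5.png",a);np.save(f"pics/{n}5.npy",d)
cv2.imwrite("pics/e5.png",cv2.resize(a[250:340,330:430],None,fx=6,fy=6,interpolation=cv2.INTER_CUBIC))
E
```

```text
t 10.75 tcp [0.5494 0.1244 0.3636] grasp s/x/z mm [101.12  -3.66  41.59] w 9.8
F tool(ys,xs,-z): [-0.52  0.45  0.54] F world [ 0.28 -0.62 -0.54]
```

View pics/e5.png

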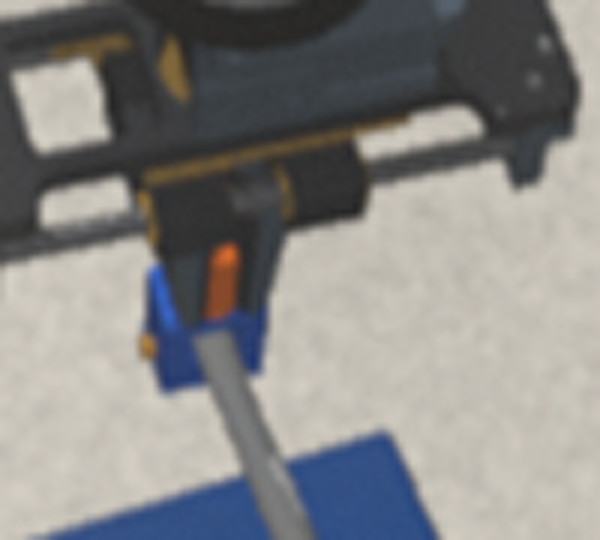

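The collar (crop 210,330) has travelled upright with the gripper, with no contact load. Continuing.

>>> drive_tool:
  plan:
    - [[0,0,0.002],[-0.006,0,-0.0003],1]
    - [[0,0,0.004],[-0.012,-0.0001,-0.0006],1]
    - [[0,0,0.006],[-0.018,-0.0003,-0.0009],1]
    - [[0,0,0.008],[-0.024,-0.0005,-0.0012],1]
    - [[0,0,0.01],[-0.03,-0.0006,-0.0015],1]
    - [[0,0,0.012],[-0.035,-0.0007,-0.0018],1]
    - [[0,0,0.012],[-0.037,-0.0007,-0.0018],1]
    - [[0,0,0.012],[-0.037,-0.0007,-0.0018],1]

```text
time_s: 11.6
tcp_pos: [0.5451, 0.1141, 0.3642]
orientation: [[0.383, 0.924, 0.001], [0.924, -0.383, -0.001], [-0.001, 0.001, -1.0]]
force: [1.2, -0.5, -1.8]
grip_width: 0.0096
```

```bash
python3 rel.py
```

```text
t 11.6 tcp [0.5451 0.1141 0.3642] grasp s/x/z mm [112.17  -4.77  42.17] w 9.6
F tool(ys,xs,-z): [-0.16  1.34  1.85] F world [ 1.24 -0.53 -1.85]
```

>>> drive_tool:
  plan:
    - [[0,0,0.002],[-0.006,0.0003,0],1]
    - [[0,0,0.005],[-0.012,0.0003,-0.0002],1]
    - [[0,0,0.007],[-0.018,0.0003,-0.0004],1]
    - [[0,0,0.01],[-0.024,0.0003,-0.0006],1]
    - [[0,0,0.013],[-0.029,0.0003,-0.0008],1]
    - [[0,0,0.0155],[-0.033,0.0003,-0.001],1]
    - [[0,0,0.0155],[-0.035,0.0002,-0.001],1]
    - [[0,0,0.0155],[-0.035,0.0002,-0.001],1]

```text
time_s: 12.4
tcp_pos: [0.5412, 0.1043, 0.3645]
orientation: [[0.405, 0.914, 0.001], [0.914, -0.405, -0.001], [-0.001, 0.001, -1.0]]
force: [0.9, 1.1, -2.1]
grip_width: 0.0103
```

```bash
python3 rel.py
```

```text
t 12.4 tcp [0.5412 0.1043 0.3645] grasp s/x/z mm [122.7   -5.75  42.5 ] w 10.3
F tool(ys,xs,-z): [1.32 0.55 2.05] F world [ 0.9   1.11 -2.05]
```

>>> drive_tool:
  plan:
    - [[0,0,0.002],[-0.006,0,0],1]
    - [[0,0,0.004],[-0.012,0,0],1]
    - [[0,0,0.006],[-0.018,-0.0001,-0.0002],1]
    - [[0,0,0.009],[-0.024,-0.0002,-0.0004],1]
    - [[0,0,0.012],[-0.029,-0.0003,-0.0007],1]
    - [[0,0,0.0145],[-0.033,-0.0004,-0.001],1]
    - [[0,0,0.0145],[-0.035,-0.0004,-0.001],1]
    - [[0,0,0.0145],[-0.035,-0.0004,-0.001],1]

```text
time_s: 13.2
tcp_pos: [0.5368, 0.0947, 0.3648]
orientation: [[0.426, 0.905, 0.001], [0.905, -0.426, -0.001], [-0.001, 0.001, -1.0]]
force: [-0.4, -0.9, -0.8]
grip_width: 0.0099
```

```bash
python3 rel.py
```

```text
t 13.2 tcp [0.5368 0.0947 0.3648] grasp s/x/z mm [133.15  -7.22  42.8 ] w 9.9
F tool(ys,xs,-z): [-0.96 -0.11  0.79] F world [-0.39 -0.89 -0.79]
```

>>> drive_tool:
  plan:
    - [[0,0,0],[-0.006,0,-0.0003],1]
    - [[0,0,0],[-0.012,0,-0.0007],1]
    - [[0,0,0],[-0.018,0,-0.0011],1]
    - [[0,0,0],[-0.024,0,-0.0015],1]
    - [[0,0,0],[-0.029,0,-0.0018],1]
    - [[0,0,0],[-0.034,0,-0.0021],1]
    - [[0,0,0],[-0.036,0,-0.0023],1]
    - [[0,0,0],[-0.036,0,-0.0023],1]

```text
time_s: 14.0
tcp_pos: [0.5321, 0.0848, 0.3655]
orientation: [[0.426, 0.905, 0.001], [0.905, -0.426, -0.001], [-0.001, 0.001, -1.0]]
force: [0.5, -0.3, -1.2]
grip_width: 0.0097
```

```bash
python3 rel.py
```

```text
t 14.0 tcp [0.5321 0.0848 0.3655] grasp s/x/z mm [143.94  -8.8   43.53] w 9.7
F tool(ys,xs,-z): [-0.13  0.53  1.16] F world [ 0.47 -0.28 -1.16]
```

>>> drive_tool:
  plan:
    - [[0,0,0],[-0.006,0,-0.0003],1]
    - [[0,0,0],[-0.012,0,-0.0007],1]
    - [[0,0,0],[-0.018,0,-0.0011],1]
    - [[0,0,0],[-0.024,0,-0.0015],1]
    - [[0,0,0],[-0.03,0,-0.0018],1]
    - [[0,0,0],[-0.036,0,-0.0021],1]
    - [[0,0,0],[-0.038,0,-0.0023],1]
    - [[0,0,0],[-0.038,0,-0.0023],1]

```text
time_s: 14.8
tcp_pos: [0.5272, 0.0744, 0.3663]
orientation: [[0.426, 0.905, 0.001], [0.905, -0.426, -0.001], [-0.001, 0.001, -1.0]]
force: [-0.4, -0.9, -1.6]
grip_width: 0.0099
```

```bash
python3 rel.py
```

```text
t 14.8 tcp [0.5272 0.0744 0.3663] grasp s/x/z mm [155.3  -10.5   44.27] w 9.9
F tool(ys,xs,-z): [-1.01 -0.07  1.65] F world [-0.36 -0.95 -1.65]
```

Free-moving so far. Two more steps and then well past the tip.

>>> drive_tool:
  plan:
    - [[0,0,0],[-0.007,0,-0.0004],1]
    - [[0,0,0],[-0.014,0,-0.0008],1]
    - [[0,0,0],[-0.021,0,-0.0012],1]
    - [[0,0,0],[-0.028,0,-0.0016],1]
    - [[0,0,0],[-0.035,0,-0.002],1]
    - [[0,0,0],[-0.042,0,-0.0025],1]
    - [[0,0,0],[-0.05,0,-0.003],1]
    - [[0,0,0],[-0.05,0,-0.003],1]

```text
time_s: 15.6
tcp_pos: [0.5207, 0.0606, 0.3672]
orientation: [[0.426, 0.905, 0.001], [0.905, -0.426, -0.001], [-0.001, 0.001, -1.0]]
force: [-0.1, 0.3, -1.0]
grip_width: 0.0096
```

```bash
python3 rel.py
```

```text
t 15.6 tcp [0.5207 0.0606 0.3672] grasp s/x/z mm [170.43 -12.78  45.22] w 9.6
F tool(ys,xs,-z): [ 0.28 -0.16  0.99] F world [-0.07  0.32 -0.99]
```

>>> drive_tool:
  plan:
    - [[0,0,0],[-0.012,0,-0.0006],1]
    - [[0,0,0],[-0.025,0,-0.0013],1]
    - [[0,0,0],[-0.04,0,-0.002],1]
    - [[0,0,0],[-0.055,0,-0.003],1]
    - [[0,0,0],[-0.075,0,-0.004],1]
    - [[0,0,0],[-0.1,0,-0.005],1]
    - [[0,0,0],[-0.14,0,-0.006],1]
    - [[0,0,0],[-0.16,0,-0.006],1]

```text
time_s: 16.4
tcp_pos: [0.4996, 0.0161, 0.3691]
orientation: [[0.427, 0.904, 0.0], [0.904, -0.427, -0.001], [-0.001, 0.001, -1.0]]
force: [-0.4, -1.2, -1.8]
grip_width: 0.0095
```

```bash
python3 rel.py; python3 - <<'E'
from h import *
n="scene"
p,d=cams.grab_frame(n);a=p[:,:,::-1].copy();cv2.imwrite(f"pics/{n}6.png",a);np.save(f"pics/{n}6.npy",d)
cv2.imwrite("pics/e6.png",cv2.resize(a[160:340,250:430],None,fx=3.3,fy=3.3,interpolation=cv2.INTER_CUBIC))
E
```

```text
t 16.4 tcp [0.4996 0.0161 0.3691] grasp s/x/z mm [219.17 -20.29  47.09] w 9.5
F tool(ys,xs,-z): [-1.21 -0.01  1.79] F world [-0.36 -1.15 -1.79]
```

View pics/e6.png

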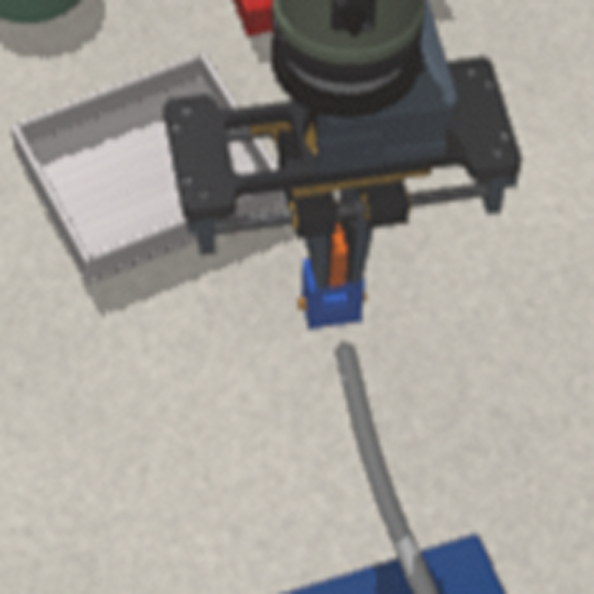

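The collar is off the rod and held, with a clear gap to the rod tip (crop 345,345). Before carrying it, I'll locate the filter and gauge and get the tray centre.

```bash
python3 - <<'E'
from h import *
for n in("scene","top"):
    d=np.load(f"pics/{n}0.npy");v,u=np.mgrid[0:480,0:640];p=P[n];E=p["extrinsics"]
    C=np.stack([(u-p["cx"])/p["fx"]*d,(v-p["cy"])/p["fy"]*d,d],-1);W=(C-E[:3,3])@E[:3,:3]
    for nm,m in (("filter",(W[...,2]>.18)&(W[...,2]<.3)&(W[...,1]<-.25)&(W[...,0]>.3)&(W[...,0]<.9)),("gauge",(W[...,2]>.03)&(W[...,2]<.05)&(abs(W[...,1]+.4)<.1)&(abs(W[...,0]-.46)<.08))):
        w=W[m&(d>0)];print(n,nm,len(w),w.min(0).round(3),w.max(0).round(3),np.median(w,0).round(3))
    # tray rim: low-saturation, z 22..34 near centre
    w=W[(W[...,2]>.02)&(W[...,2]<.036)&(abs(W[...,0]-.484)<.1)&(abs(W[...,1]+.211)<.1)&(d>0)]
    r=cv2.minAreaRect(w[:,:2].astype(np.float32)*1000);print("tray",len(w),r)
E
```

```text
scene filter 2289 [ 0.578 -0.514  0.18 ] [ 0.698 -0.39   0.239] [ 0.644 -0.436  0.212]
scene gauge 785 [ 0.413 -0.459  0.03 ] [ 0.52  -0.366  0.044] [ 0.457 -0.411  0.036]
tray 684 ((485.02392578125, -210.56503295898438), (135.38156127929688, 151.1897735595703), 81.450927734375)
top filter 2219 [ 0.577 -0.516  0.18 ] [ 0.697 -0.396  0.238] [ 0.631 -0.451  0.212]
top gauge 932 [ 0.41  -0.461  0.03 ] [ 0.506 -0.374  0.045] [ 0.454 -0.417  0.035]
tray 448 ((484.2672119140625, -213.78152465820312), (130.36361694335938, 151.10391235351562), 81.10054779052734)
```

>>> drive_tool:
  plan:
    - [[0,0,0],[-0.04,0.016,0.005],1]
    - [[0,0,0],[-0.13,0.051,0.018],1]
    - [[0,0,0],[-0.25,0.099,0.034],1]
    - [[0,0,0],[-0.38,0.15,0.052],1]
    - [[0,0,0],[-0.51,0.201,0.07],1]
    - [[0,0,0],[-0.62,0.245,0.085],1]
    - [[0,0,0],[-0.69,0.272,0.094],1]
    - [[0,0,0],[-0.709,0.28,0.097],1]

```text
time_s: 17.25
tcp_pos: [0.4839, -0.2152, 0.3399]
orientation: [[0.43, 0.903, -0.001], [0.903, -0.43, -0.002], [-0.002, 0.001, -1.0]]
force: [0.3, 0.3, -1.4]
grip_width: 0.0097
```

```bash
python3 rel.py "[.4847,-.212,.262]"; python3 - <<'E'
from h import *
n="scene"
p,d=cams.grab_frame(n);a=p[:,:,::-1].copy();cv2.imwrite(f"pics/{n}7.png",a)
cv2.imwrite("pics/e7.png",cv2.resize(a[130:280,220:370],None,fx=4,fy=4,interpolation=cv2.INTER_CUBIC))
E
```

```text
t 17.25 tcp [ 0.4839 -0.2152  0.3399] grasp s/x/z mm [445.49  31.    17.89] w 9.7
F tool(ys,xs,-z): [0.39 0.24 1.41] F world [ 0.34  0.3  -1.41]
shift [ 0.0115 -0.0025  0.2596] turn [ 0.0002  0.0015 -0.0977]
```

View pics/e7.png

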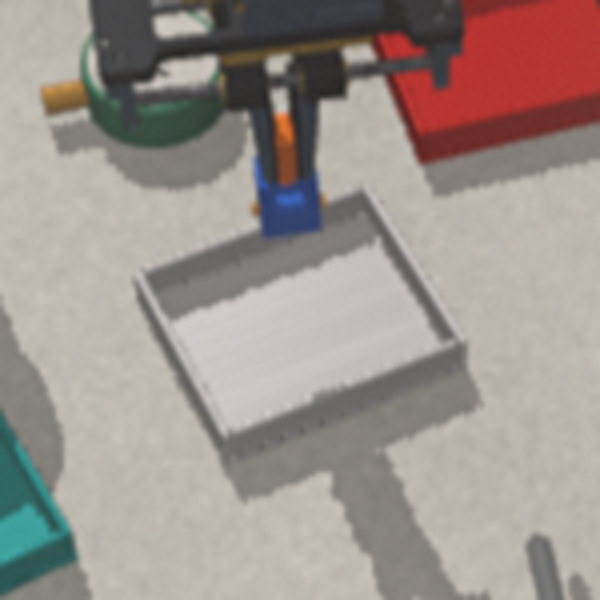

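>>> drive_tool:
  plan:
    - [[0,0.001,0],[0.003,-0.001,0.03],1]
    - [[0,0.0015,0],[0.006,-0.001,0.08],1]
    - [[0,0.0015,0],[0.009,-0.002,0.13],1]
    - [[0,0.0015,0],[0.011,-0.002,0.18],1]
    - [[0,0.0015,0],[0.011,-0.002,0.225],1]
    - [[0,0.0015,0],[0.011,-0.002,0.26],1]
    - [[0,0.0015,0],[0.011,-0.002,0.277],1]
    - [[0,0.0015,0],[0.011,-0.002,0.28],1]

```text
time_s: 18.1
tcp_pos: [0.4849, -0.2112, 0.2553]
orientation: [[0.429, 0.903, -0.0], [0.903, -0.429, 0.0], [0.0, -0.001, -1.0]]
force: [-0.2, -0.2, -1.4]
grip_width: 0.0098
```

```bash
python3 rel.py "[.4847,-.212,.2445]"; python3 - <<'E'
from h import *
n="scene"
p,d=cams.grab_frame(n);a=p[:,:,::-1].copy();cv2.imwrite(f"pics/{n}8.png",a)
cv2.imwrite("pics/e8.png",cv2.resize(a[150:270,230:350],None,fx=5,fy=5,interpolation=cv2.INTER_CUBIC))
E
```

```text
t 18.1 tcp [ 0.4849 -0.2112  0.2553] grasp s/x/z mm [440.85  30.61 -66.69] w 9.8
F tool(ys,xs,-z): [-0.22 -0.16  1.42] F world [-0.22 -0.16 -1.42]
shift [-0.0028  0.0007  0.036 ] turn [-0.0004 -0.0002 -0.0969]
```

View pics/e8.png

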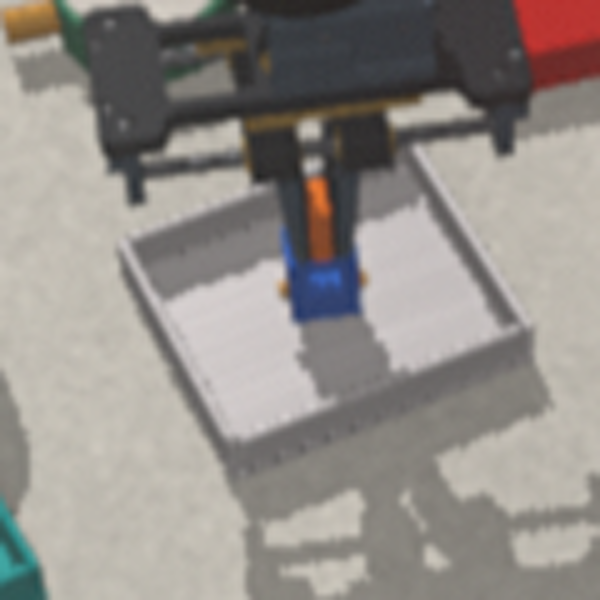

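The collar is inside the tray walls (crop 325,290). I'll lower it to just above the floor and then feel for contact.

>>> drive_tool:
  plan:
    - [[0,0,0],[0,0,0.005],1]
    - [[0,0,0],[0,0,0.01],1]
    - [[0,0,0],[0,0,0.015],1]
    - [[0,0,0],[0,0,0.02],1]
    - [[0,0,0],[0,0,0.025],1]
    - [[0,0,0],[0,0,0.03],1]
    - [[0,0,0],[0,0,0.033],1]
    - [[0,0,0],[0,0,0.033],1]

```text
time_s: 18.95
tcp_pos: [0.485, -0.2114, 0.2457]
orientation: [[0.429, 0.903, 0.0], [0.903, -0.429, 0.0], [0.0, -0.0, -1.0]]
force: [0.2, 0.2, -0.7]
grip_width: 0.0095
```

```bash
python3 rel.py
```

```text
t 18.95 tcp [ 0.485  -0.2114  0.2457] grasp s/x/z mm [441.05  30.85 -76.33] w 9.5
F tool(ys,xs,-z): [0.3  0.16 0.7 ] F world [ 0.24  0.24 -0.7 ]
```

>>> drive_tool:
  plan:
    - [[0,0,0],[0,0,0.001],1]
    - [[0,0,0],[0,0,0.002],1]
    - [[0,0,0],[0,0,0.003],1]
    - [[0,0,0],[0,0,0.004],1]
    - [[0,0,0],[0,0,0.005],1]
    - [[0,0,0],[0,0,0.006],1]
    - [[0,0,0],[0,0,0.006],1]
    - [[0,0,0],[0,0,0.006],1]

```text
time_s: 19.75
tcp_pos: [0.485, -0.2114, 0.2438]
orientation: [[0.429, 0.903, -0.0], [0.903, -0.429, 0.0], [0.0, -0.0, -1.0]]
force: [0.7, -0.5, -0.9]
grip_width: 0.0098
```

```bash
python3 rel.py
```

```text
t 19.75 tcp [ 0.485  -0.2114  0.2438] grasp s/x/z mm [441.02  30.84 -78.17] w 9.8
F tool(ys,xs,-z): [-0.25  0.76  0.87] F world [ 0.66 -0.46 -0.87]
```

>>> drive_tool:
  plan:
    - [[0,0,0],[0,0,0.001],1]
    - [[0,0,0],[0,0,0.002],1]
    - [[0,0,0],[0,0,0.003],1]
    - [[0,0,0],[0,0,0.004],1]
    - [[0,0,0],[0,0,0.005],1]
    - [[0,0,0],[0,0,0.005],1]
    - [[0,0,0],[0,0,0.005],1]
    - [[0,0,0],[0,0,0.005],1]

```text
time_s: 20.55
tcp_pos: [0.4849, -0.2113, 0.2432]
orientation: [[0.429, 0.903, 0.0], [0.903, -0.429, 0.0], [0.0, 0.0, -1.0]]
force: [-2.2, 0.8, 6.2]
grip_width: 0.01
```

```bash
python3 rel.py
```

```text
t 20.55 tcp [ 0.4849 -0.2113  0.2432] grasp s/x/z mm [441.02  30.84 -78.81] w 10.0
F tool(ys,xs,-z): [ 0.13 -2.3  -6.25] F world [-2.16  0.78  6.25]
```

Floor contact felt (+6 N). I'll relax the press, open, and retreat upward.

>>> drive_tool:
  plan:
    - [[0,0,0],[0,0,0],1]
    - [[0,0,0],[0,0,0],1]
    - [[0,0,0],[0,0,0],0.77]
    - [[0,0,0],[0,0,0],0.7]
    - [[0,0,0],[0,0,0],0.6]
    - [[0,0,0],[0,0,0],0.4]
    - [[0,0,0],[0,0,0],0.2]
    - [[0,0,0],[0,0,0],0.2]

```text
time_s: 21.35
tcp_pos: [0.4849, -0.2113, 0.2431]
orientation: [[0.429, 0.903, 0.0], [0.903, -0.429, 0.0], [0.0, 0.0, -1.0]]
force: [-0.1, -0.1, -0.6]
grip_width: 0.0361
```

```bash
python3 rel.py
```

```text
t 21.35 tcp [ 0.4849 -0.2113  0.2431] grasp s/x/z mm [441.02  30.85 -78.85] w 36.1
F tool(ys,xs,-z): [-0.12 -0.04  0.59] F world [-0.07 -0.1  -0.59]
```

>>> drive_tool:
  plan:
    - [[0,0,0],[0,0,-0.01],0.2]
    - [[0,0,0],[0,0,-0.03],0.2]
    - [[0,0,0],[0,0,-0.07],0.2]
    - [[0,0,0],[0,0,-0.13],0.2]
    - [[0,0,0],[0,0,-0.21],0.2]
    - [[0,0,0],[0,0,-0.3],0.2]
    - [[0,0,0],[0,0,-0.36],0.2]
    - [[0,0,0],[0,0,-0.4],0.2]

```text
time_s: 22.15
tcp_pos: [0.485, -0.2114, 0.3658]
orientation: [[0.429, 0.903, 0.004], [0.903, -0.429, -0.001], [0.0, 0.004, -1.0]]
force: [0.3, -0.3, -0.1]
grip_width: 0.0362
```

```bash
python3 rel.py; python3 - <<'E'
from h import *
n="scene"
p,d=cams.grab_frame(n);a=p[:,:,::-1].copy();cv2.imwrite(f"pics/{n}9.png",a)
cv2.imwrite("pics/e9.png",cv2.resize(a[130:280,220:370],None,fx=4,fy=4,interpolation=cv2.INTER_CUBIC))
v,u=np.mgrid[0:480,0:640];p=P[n];E=p["extrinsics"]
C=np.stack([(u-p["cx"])/p["fx"]*d,(v-p["cy"])/p["fy"]*d,d],-1);W=(C-E[:3,3])@E[:3,:3]
hsv=cv2.cvtColor(a,cv2.COLOR_BGR2HSV)
for nm,m in(("orange",cv2.inRange(hsv,(3,140,70),(16,255,255))),("blue",cv2.inRange(hsv,(105,120,60),(125,255,255)))):
    w=W[(m>0)&(abs(W[...,0]-.485)<.06)&(abs(W[...,1]+.212)<.06)&(d>0)];print(nm,len(w),w.min(0).round(3),w.max(0).round(3))
    t=w[w[:,2]>np.percentile(w[:,2],60)];print(t.mean(0).round(4))
E
```

```text
t 22.15 tcp [ 0.485  -0.2114  0.3658] grasp s/x/z mm [441.15  31.5   43.82] w 36.2
F tool(ys,xs,-z): [-0.19  0.37  0.08] F world [ 0.3  -0.29 -0.08]
orange 55 [ 0.458 -0.221  0.047] [ 0.495 -0.167  0.273]
[ 0.4871 -0.2042  0.0894]
blue 178 [ 0.47  -0.223  0.007] [ 0.505 -0.191  0.053]
[ 0.4896 -0.2067  0.0464]
```

View pics/e9.png

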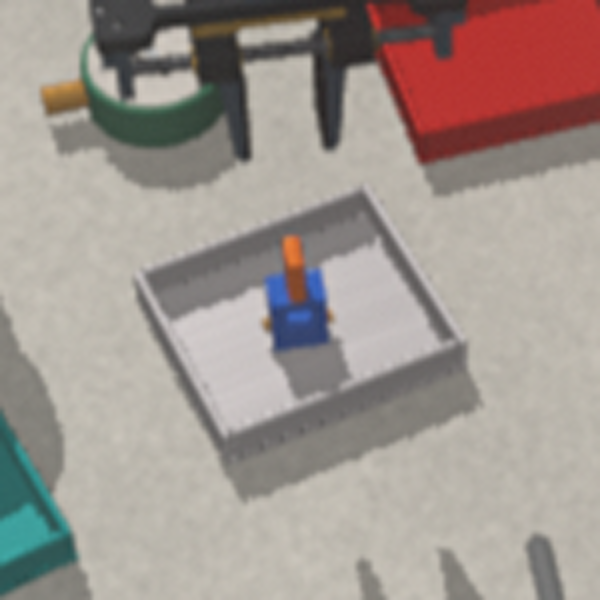

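View pics/scene9.png

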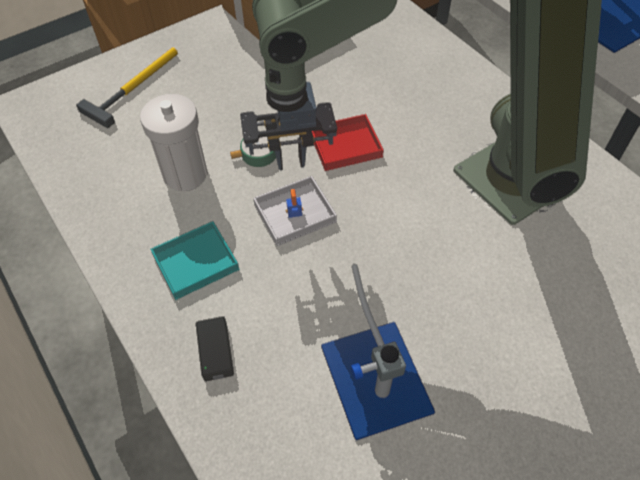

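The collar stands upright near the tray centre (scene 294,207). Its block top is at z≈0.046 m against 0.047 expected. The gauge, adapter and filter look where they were, and the gripper is clear.

```bash
python3 - <<'E'
from cell import ticket
print(ticket.job_done())
E
```

```text
the job is handed in; nothing more can be done
None
```

The collar is off the bent rod and standing on its foot in the bare metal tray, and the job was handed in at about 22 s. No verdict is reported.

**What I did:** I gripped the orange wing and found the collar's side-to-side play by feel. I then slid it in roughly 10 mm steps, following the bend about 11 mm towards the stand's -x side and about 4 mm up, yawing with the rod. Past the free end, I lowered the collar into the tray until it touched the floor, opened the fingers and backed straight up.

**Last checks:**
- **Placing:** The final picture shows the collar upright, about 5 mm from the tray centre. The top of its block is at z ≈ 46 mm against 47 mm expected. The gripper is clear, with the wrist reading about zero.
- **Other objects:** By eye, the gauge, adapter and filter housing look where they were; I did not re-measure them.
- **Forces:** The largest rod contact I read was about 5 N, when the fingers first closed. During the slide, readings stayed within about 2.5 N, mostly the collar's weight. They were read only at the end of each move, so a brief peak in between could have been missed.

**Disagreements:** The two cameras differed by about 4 mm on where the stand is, so I averaged them and corrected by feel. The first grasp was about 2 mm off-centre against the rod, and I eased it off before sliding.

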